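# Seat a brake-lever blank in the drill jig and lock its two-stage clamp

## Robot

A 7-joint arm with a two-finger parallel gripper is mounted at the origin on a cart in front of the work surface, level with it; the furniture and walls round the work are solid. World frame = base frame: x ahead of the robot, y to its left, z up, the work surface at z = 0. Lengths are in mm, angles in rad, forces in N, time in s.
With the tool pointing down it reaches from about 425 to 825 mm from the base axis. Payload 3.6 kg.
Tool frame: the origin (TCP) lies midway between the tips of the shut fingers; the grasp point (between the pads) lies 19 mm behind it; z points along the fingers, y is the line along which they close (so a half turn about z gives the same grasp; the last joint's range is limited). The gripper opens to 85 mm and grips with 20 to 120 N. Pads are 22 mm wide; open, the fingers measure 114 mm over their backs; the gripper's body (76 mm by 85 mm) begins 54 mm behind the grasp point. The pads swing forward as they close: fully open they stand 13 mm farther back than shut.
Start: joints at [-0.026, 0.615, -0.013, 1.423, 0.008, 1.103, -0.04], TCP at [649.971, 0.023, 231.297] pointing down, gripper open.
Joint ranges: [-3.12, 3.12], [-0.3, 2.06], [-1.34, 1.32], [0.26, 2.42], [-1.36, 4.5], [0.01, 1.98], [-2.84, 2.84]. Speed limits (rad/s): [2.79, 2.79, 3.14, 3.14, 3.14, 3.14, 3.14].

## Interface

Orientations are given as a unit quaternion [x, y, z, w].
In Python, from rig import ctrl, jaws, solver, state, eyes gives the robot as it stands. The module is installed in compiled form; this text tells all that it offers. Calls block until the motion is done:
- ctrl.movep(position, orientation): joint-space move of the TCP to a pose.
- ctrl.servo_line(position, v=150, rotation=None, stop_force=None): straight line of the TCP; rotation=None keeps the orientation; v is the mean speed in mm/s. With stop_force (N) it stops when the force on the tool has changed by that much, and returns True; else False.
- ctrl.move_joints(angles): joint-space move.
- jaws.set_gripper(opening, squeeze=None): opening from 0.0 (shut) to 1.0 (fully open); squeeze is the grip in N (None keeps the last); returns when the fingers have stopped.
- ctrl.sleep(seconds).
- solver.inverse_kinematics(position, orientation): joint angles nearest the present ones, or None.
- state(): the state.
- eyes.grab_frame(name): name is "scene" or "side" or "wrist"; returns the picture (384x512x3 uint8, blue, green, red); there is no depth.
- eyes.camera_params(name): a dict with "intrinsics" (3x3 intrinsics, pixels), "rvec" (rotation vector, rad) and "tvec" (3), from world to camera coordinates, as OpenCV has them. Camera axes: x right, y down, z forward; pixel columns grow to the right and rows downward; lengths in mm; the calibration is good to about 2 mm. A picture is of the moment at which its call begins: read the wrist's pose just before it. camera_params takes no time and is no camera call; for the wrist camera it gives the pose at the moment of the call.
A pose or a line that the arm cannot do raises ctrl.IKError and nothing moves.
- ctrl.job_done(): hands the job in, once; it reports no verdict.
Trained networks look in the newest picture that a camera, given by its name, has taken for a name from the list of things; names that differ only in an ending like _2 or _b are one class to them, and where a whole thing is asked for, a point or a joint stands for the part that bears it (a point fixed in the world has none). Each returns a list of dicts, best first, with "score" (0 to 1); they miss things now and then, are a little off and sometimes report something else, mostly with a low value. They report only what shows in the picture. A call takes as long as a camera call.
- eyes.boxes_of(camera, query): "box" ([centre column, centre row, width, height] in pixels, round what is visible of it).
- eyes.regions_of(camera, query): "region" (384x512 bool, what is visible of it) and "box" ([centre column, centre row, width, height] in pixels, round what is visible of it).
- eyes.spot_point(camera, query): "location" ([column, row] in pixels: a listed point, or the origin of a listed thing).
The state is a dict: "t": time; "joints": joint angles; "qd": joint speeds; "joint_efforts": joint torques, N m; "eef_pos": TCP position; "orientation": TCP orientation; "wrist_force": force on the tool from outside, world axes, zero at the start; "torque": the same for the moment, N m; "finger_gap": opening from 0.0 (shut) to 1.0 (fully open).
Only numpy, scipy, OpenCV 4.12 (cv2) and the standard library are available. Lean on these libraries where they do the work, as an engineer would, in place of code of your own. Each camera call takes 0.05 s, during which the arm holds its last target. There are 200 camera calls.

## Task

A brake-lever blank lies in the drill jig, a little short of its end stop. With a fingertip push the blank lengthwise until its far end is fully home against the end stop, then push the knob of the clamp lever round past its first detent to its second stop, so that the jaw holds the blank fast for drilling. Push only: lift nothing, and leave everything else on the bench and the hex key on the jig where they are.

Things in the scene. Friction and masses are not known exactly. Their poses are not given: they have to be found in the camera images.
- nest: Drill jig, fixed to the bench. Frame: origin on the bench under the blank's origin when home; x across the blank away from the robot, y along it (left), z up; yaw varies. Base plate x -122..42, y -115..98 mm, top z 15; rests z 25; fence on the +x side top z 39; end-stop block y -110..-93, top z 42; drill-bush arm over the blank's middle, top z 56; side clamp on the robot's side.
- blank: Loose raw brake-lever blank (0.06 kg) in the jig, 25 x 174 x 11 mm, long along its own y; origin at the middle of its underside, 25 mm above the bench. It starts at jig y = +16 to +40 mm and slides, with about 0.5 N, toward -y of the jig; home is jig y = 0, where its -y end touches the stop.
- blank_end (a point): The end face of the blank that is to be pushed: its +y end (left), at blank x = +5.4 mm, y = +87.3 mm, 5.5 mm above the blank's underside. The end is about 11 mm wide and rounded, with free space beyond it.
- stop_face (a point): Middle of the face of the end stop's steel button (12 mm across), facing +y of the jig, 31 mm above the bench.
- clamp_lever (a joint): Clamp lever angle, rad, counter-clockwise from above about a vertical pivot at jig x -65, y -20 mm. 0: open, knob to the left; grows as the knob goes right. Spring detents at 0 and 0.70 (first: jaw near the blank, which is still loose); held at the second, hard stop at 1.40 (locked). Between them it resists with up to about 6 N at the knob, then snaps on to the next one and stays there.
- knob (a point): Middle of the clamp lever's black upright knob, 22 mm across, z = 51 to 92 mm, point at z = 72 mm, 75 mm from the pivot. At angle q it lies from the pivot in the jig direction (-cos(0.7-q), sin(0.7-q)). A plunger body (13 mm across, top z = 54 mm) stands on the arm 45 mm from the pivot; the arm's top is z = 45 mm.
- jaw: The steel jaw of the clamp, sliding along jig x at jig y = -20 mm, z 26 to 36 mm, moved by the lever's eccentric (7.7 mm from open to locked). It bears on the blank only near the second stop.
- raw_lever_a: Bystander, to be left alone: spare raw brake-lever blank lying on the bench to the left, 25 x 174 x 13 mm.
- raw_lever_b: Bystander, to be left alone: second spare blank beside it, same size.
- plug_gauge: Bystander, to be left alone: plug gauge, 16 x 102 x 16 mm, on the bench just in front of the jig, on the robot's side.
- hex_key: Bystander, to be left alone: hex key, 35 x 92 x 4 mm, lying on the jig's base plate on the robot's side of the clamp, left of the jaw (its top at z = 0.019).
- marker: Bystander, to be left alone: marker pen, 16 x 130 x 17 mm, behind the jig.
- tray: Bystander, to be left alone: grey parts tray, 102 x 138 x 29 mm, on the left.
- pad: Bystander, to be left alone: abrasive block, 62 x 90 x 24 mm, behind the jig, farther back.

How it is judged (in metres and radians):
On the way, in this order (a step that is already met when the one before it is completed fails the run):
1. the blank is home against the end stop while the clamp is still open (y of blank in the frame of nest between -0.003 and 0.003 m and x of blank in the frame of nest between -0.006 and 0.004 m and angle between the y axis of blank and the y axis of nest, either way round below 0.08 rad and value of joint clamp_lever below 0.3 rad), for 0.2 s.
2. the clamp lever is at its second stop (value of joint clamp_lever above 1.34 rad), for 0.2 s.
At the end, for the whole second after the job is handed in: The blank lies flat on the rests, within 3 mm of home at the end stop; the clamp lever rests at its second stop (beyond 1.34 of 1.40 rad) and the jaw presses on the blank with more than 2 N; nothing moves (y of blank in the frame of nest between -0.003 and 0.003 m and x of blank in the frame of nest between -0.006 and 0.004 m and angle between the y axis of blank and the y axis of nest, either way round below 0.08 rad and value of joint clamp_lever above 1.34 rad and contact force between jaw and blank above 2 N and height (world z) of blank between 0.022 and 0.029 m and linear speed of blank below 0.01 m/s); the robot touches nothing.
It fails at once if the blank is lifted or tipped out of the jig (height (world z) of blank above 0.035 m or angle between blank's own z axis and vertical above 0.15 rad).
It fails at once if a bystander is moved more than 15 mm (distance of any of raw_lever_a, raw_lever_b, plug_gauge, hex_key, marker, tray, pad from where it was at the start of the episode above 0.015 m).
It also fails if it takes over 48 s, if anything falls off the work surface, if the arm or the gripper's body presses on something with over 40 N, if the wrist force passes 120 N, or if a joint passes its speed limit or range.

## Working session

There is one attempt and no reset: what is moved stays moved. The work goes in short steps, each a Python script; the robot and the scene stay as the last script left them, time stands still between calls to the robot, and variables do not carry over. Pictures are saved under pics/ and viewed, on a budget of 10 in all, crops included, one or two more only if the job needs it, and the job is handed in when it is done.

```bash
mkdir -p pics; cat > h.py <<'E'
import numpy as np, cv2
from rig import ctrl, jaws, solver, state, eyes
def cam(n):
    p=eyes.camera_params(n); return np.array(p["intrinsics"],float),cv2.Rodrigues(np.array(p["rvec"],float))[0],np.array(p["tvec"],float).ravel()
def topl(n,px,z):
    K,R,t=cam(n); d=R.T@np.linalg.solve(K,[px[0],px[1],1]); c=-R.T@t
    return c+d*(z-c[2])/d[2]
def proj(n,X):
    K,R,t=cam(n); q=(R@np.atleast_2d(X).T).T+t; q=q@K.T; return q[:,:2]/q[:,2:]
E
python3 - <<'E'
from h import *
Z=dict(nest=0,blank=25,blank_end=30.5,stop_face=31,knob=72,jaw=31,hex_key=17)
for c in("scene","side","wrist"):
    im=eyes.grab_frame(c); cv2.imwrite(f"pics/{c}0.png",im)
    for q,z in Z.items():
        for r in eyes.spot_point(c,q)[:2]: print(c,q,np.round(r["location"]),round(r["score"],2),topl(c,r["location"],z).round(1))
a=[cv2.imread(f"pics/{c}0.png") for c in("scene","side")]
cv2.imwrite("pics/a.png",np.vstack(a)[:, :] if 0 else cv2.resize(np.hstack(a),(800,300)))
print(state()["t"],state()["orientation"])
E
```

```text
scene nest [279. 204.] 0.79 [576.8 107.    0. ]
scene blank [302. 187.] 0.64 [592.5  12.   25. ]
scene blank [274. 202.] 0.49 [567.8 132.8  25. ]
scene blank_end [248. 213.] 0.68 [547.9 233.4  30.5]
scene stop_face [301. 188.] 0.58 [579.5  25.8  31. ]
scene knob [304. 202.] 0.47 [464.7  96.7  72. ]
scene jaw [280. 203.] 0.63 [543.9 127.7  31. ]
scene hex_key [275. 208.] 0.55 [544.2 142.7  17. ]
side nest [262. 244.] 0.91 [585.6  93.8   0. ]
side nest [210. 229.] 0.69 [479.8 181.3   0. ]
side blank [252. 226.] 0.62 [575.1 135.7  25. ]
side blank_end [242. 201.] 0.8 [575.3 222.7  30.5]
side blank_end [278. 258.] 0.64 [596.1  16.5  30.5]
side stop_face [279. 261.] 0.79 [595.    7.8  31. ]
side knob [210. 229.] 0.63 [466.  110.5  72. ]
side knob [182. 182.] 0.23 [442.4 288.9  72. ]
side hex_key [235. 228.] 0.52 [534.9 149.3  17. ]
wrist nest [188.  69.] 0.85 [582.9  96.4   0. ]
wrist nest [138.  18.] 0.37 [534.8 145.1   0. ]
wrist blank [171.  23.] 0.74 [573.8 136.3  25. ]
wrist stop_face [198. 154.] 0.73 [593.8  11.3  31. ]
wrist stop_face [325. 151.] 0.3 [727.   14.3  31. ]
wrist knob [26. 54.] 0.64 [459.7 105.   72. ]
wrist knob [186.  69.] 0.44 [594.   93.2  72. ]
wrist hex_key [324. 152.] 0.43 [728.5  11.4  17. ]
1.2 [ 7.07097720e-01  7.07115842e-01  3.00645453e-05 -1.27881938e-05]
```

View pics/scene0.png

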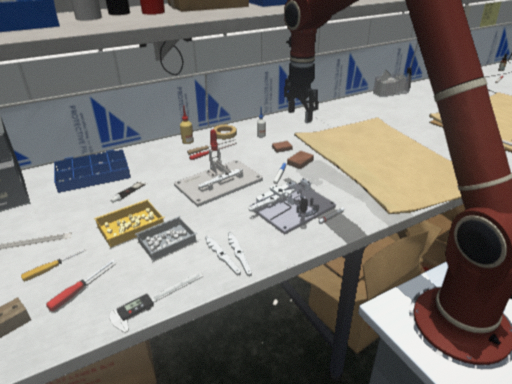

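View pics/wrist0.png

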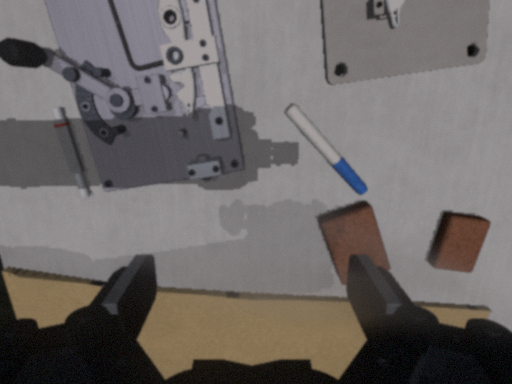

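The jig is at about (583, 95) with a yaw of about 0.1. The blank is short of the stop and the knob is on the left (open). I'll take one closer look from above it.

```bash
python3 - <<'E'
from h import *
jaws.set_gripper(0.0)
ctrl.movep([580,50,300],[.70710678,.70710678,0,0])
im=eyes.grab_frame("wrist"); cv2.imwrite("pics/w1.png",cv2.resize(im,(768,576)))
K,R,t=cam("wrist"); print("cam",-R.T@t, R[2], state()["eef_pos"],state()["t"])
Z=dict(nest=0,blank=25,blank_end=30.5,stop_face=31,knob=72,jaw=31,hex_key=17)
for q,z in Z.items():
    for r in eyes.spot_point("wrist",q)[:2]: print(q,np.round(r["location"]),round(r["score"],2),topl("wrist",r["location"],z).round(1))
E
```

```text
cam [579.7601417  127.15099607 442.16875574] [-1.65931453e-05 -3.06582454e-01 -9.51844104e-01] [579.9789235   49.30655735 299.83688451] 2.5333
nest [252. 114.] 0.81 [580.3  93.7   0. ]
blank [246.  80.] 0.56 [572.6 134.2  25. ]
blank_end [137. 109.] 0.73 [441.4 102.3  30.5]
stop_face [262. 182.] 0.77 [592.8  10.8  31. ]
knob [138. 108.] 0.81 [456.8 105.5  72. ]
hex_key [217.  75.] 0.8 [538.2 141.8  17. ]
```

View pics/w1.png

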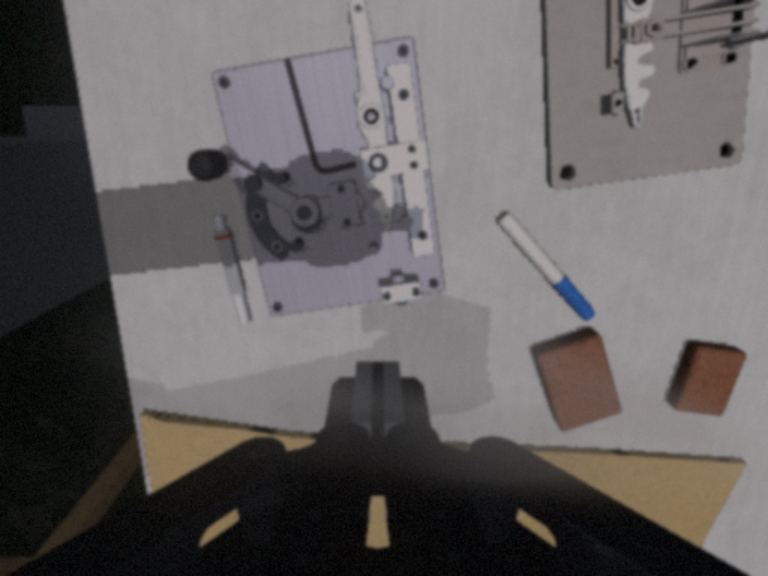

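The plate corners are at (212,72), (412,38), (444,290) and (271,316). The blank's +y end is at about (358,0), the knob at (208,165), and the stop at (400,288). I'll fit the jig pose to the corners.

```bash
python3 - <<'E'
from h import *
px=np.array([(212,72),(412,38),(444,290),(271,316)])/1.5
J=np.array([(-122,98),(42,98),(42,-115),(-122,-115)],float)
W=np.array([topl("wrist",p,15)[:2] for p in px])
Jc=J-J.mean(0);Wc=W-W.mean(0)
a=np.arctan2((Jc[:,0]*Wc[:,1]-Jc[:,1]*Wc[:,0]).sum(),(Jc*Wc).sum())
R=np.array([[np.cos(a),-np.sin(a)],[np.sin(a),np.cos(a)]]); o=W.mean(0)-R@J.mean(0)
print(a,o,"res",(W-(J@R.T+o)).round(1).tolist())
f=lambda w:(R.T@(np.array(w)[:2]-o)).round(1)
print("knob",f([456.8,105.5]),"blank",f([572.6,134.2]),"end",f(topl("wrist",np.array([358,2])/1.5,34)),"stop",f([592.8,10.8]),"end side",f([575.3,222.7]))
np.savez("jig.npz",a=a,o=o)
# go look at blank end from the left
ctrl.movep([580,150,260],[.70710678,.70710678,0,0])
im=eyes.grab_frame("wrist"); cv2.imwrite("pics/w2.png",cv2.resize(im,(768,576)))
for q,z in dict(blank_end=30.5,blank=25,stop_face=31,nest=0,knob=72).items():
    for r in eyes.spot_point("wrist",q)[:2]: w=topl("wrist",r["location"],z);print(q,np.round(r["location"]),round(r["score"],2),w.round(1),f(w))
print(state()["t"])
E
```

```text
0.15692685535576217 [582.72209413  95.73266377] res [[2.2, -1.4], [-1.9, -2.9], [-2.1, 1.8], [1.8, 2.5]]
knob [-122.8   29.3] blank [-4.  39.6] end [  2.4 122.2] stop [ -3.3 -85.5] end side [ 12.5 126.6]
blank_end [238.  93.] 0.62 [566.1 220.2  30.5] [  3.  125.5]
blank [246. 171.] 0.65 [575.1 132.3  25. ] [-1.8 37.3]
nest [252. 196.] 0.88 [581.6  93.2   0. ] [-1.5 -2.3]
knob [137. 211.] 0.66 [458.  100.6  72. ] [-122.4   24.3]
knob [386. 324.] 0.54 [742.1 -45.5  72. ] [ 135.3 -164.4]
3.6917
```

View pics/w2.png

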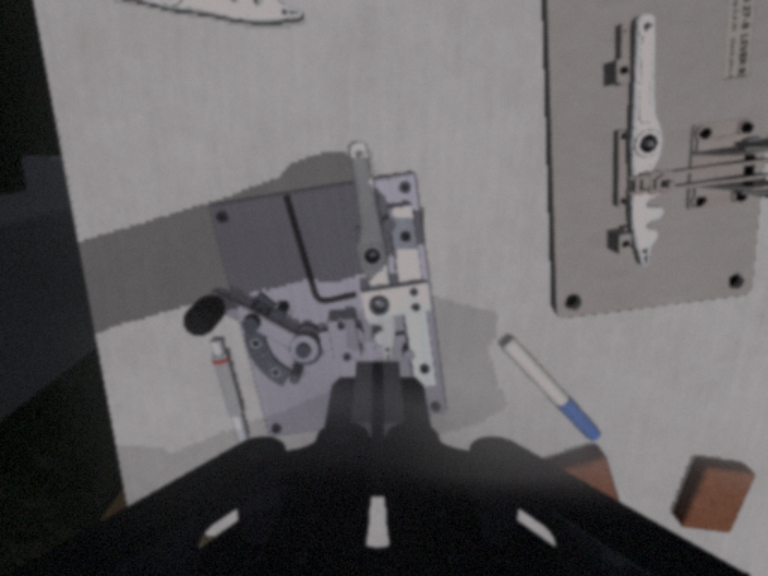

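```bash
cat >> h.py <<'E'
from scipy.spatial.transform import Rotation as Ro
try:
    d=np.load("jig.npz"); A=float(d["a"]); O=d["o"]
    Q=(Ro.from_euler("z",A)*Ro.from_quat([.70710678,.70710678,0,0])).as_quat()
    RJ=np.array([[np.cos(A),-np.sin(A)],[np.sin(A),np.cos(A)]])
except OSError: pass
def P(x,y,z): return [*(RJ@[x,y]+O),z]
def inj(w): return (RJ.T@(np.array(w)[:2]-O)).round(1)
def st(): s=state(); return round(s["t"],2),inj(s["eef_pos"]),round(s["eef_pos"][2],1),(RJ.T@np.array(s["wrist_force"])[:2]).round(1),round(s["wrist_force"][2],1)
E
python3 - <<'E'
from h import *
ctrl.movep(P(4,160,90),Q)
ctrl.servo_line(P(4,160,29),v=120); print(st())
print(ctrl.servo_line(P(4,120,29),v=60,stop_force=8),st())
print(ctrl.servo_line(P(4,92,29),v=25,stop_force=6),st())
im=eyes.grab_frame("wrist"); cv2.imwrite("pics/w3.png",cv2.resize(im,(768,576)))
im=eyes.grab_frame("side"); cv2.imwrite("pics/s3.png",cv2.resize(im[150:310,150:350],(800,640))[:600])
E
```

```text
(5.17, array([  5. , 159.8]), np.float64(29.9), array([0.9, 0. ]), np.float64(-0.3))
False (5.98, array([  3.8, 120.1]), np.float64(28.9), array([-0.5,  0.2]), np.float64(0.2))
True (6.97, array([ 4.4, 97. ]), np.float64(29.0), array([0.5, 0.5]), np.float64(-0.6))
```

View pics/s3.png

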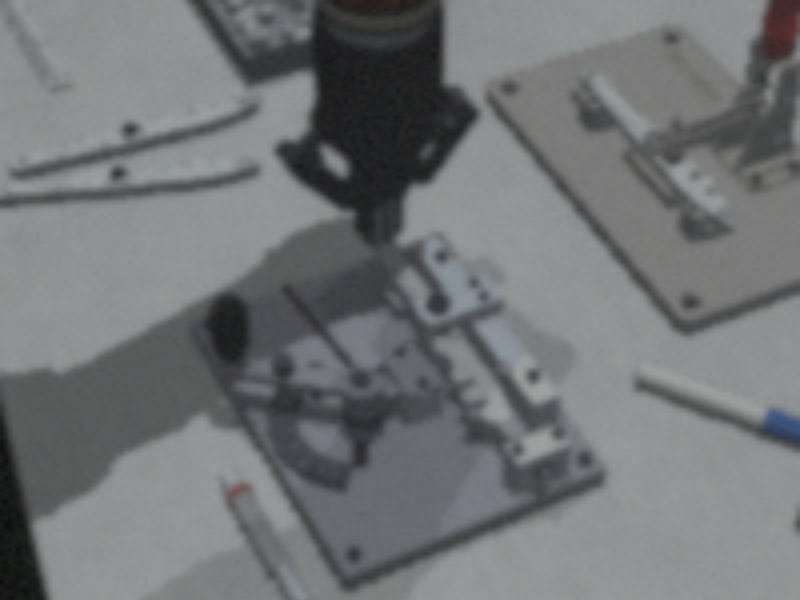

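The side view shows the finger at the blank's left end and the blank reaching the stop block. It stopped at TCP y = 97, where about 98 was expected. I'll press once more to confirm, then retreat and look.

```bash
python3 - <<'E'
from h import *
print(ctrl.servo_line(P(4,90,29),v=20,stop_force=10),st())
ctrl.sleep(0.1); print(st())
ctrl.servo_line(P(4,130,29),v=150)
ctrl.servo_line(P(4,130,110),v=200)
ctrl.movep(P(-20,25,300),Q)
im=eyes.grab_frame("wrist"); cv2.imwrite("pics/w4.png",cv2.resize(im,(768,576)))
for q,z in dict(blank_end=30.5,blank=25,stop_face=31,nest=0,knob=72).items():
    for r in eyes.spot_point("wrist",q)[:2]: w=topl("wrist",r["location"],z);print(q,np.round(r["location"]),round(r["score"],2),inj(w))
print(proj("wrist",[P(5.4,87.3,30.5),P(0,-87,36)])*1.5,st())
E
```

```text
False (7.58, array([ 4.4, 96. ]), np.float64(29.3), array([1.3, 9.4]), np.float64(-0.2))
(7.68, array([ 4.4, 96.1]), np.float64(29.3), array([1.1, 8.7]), np.float64(0.3))
blank_end [274.  99.] 0.9 [ 3.9 91.5]
blank [264. 169.] 0.71 [-5.5  4.3]
stop_face [268. 231.] 0.64 [  1. -81.]
nest [268. 169.] 0.58 [ 1.2 -2.8]
nest [162. 209.] 0.47 [-148.6  -61.6]
knob [162. 158.] 0.82 [-122.2   26.9]
[[410.31036225 152.65551319]
 [400.52646842 354.70254562]] (9.83, array([-20.3,  25.7]), np.float64(298.7), array([0.3, 0.2]), np.float64(0.0))
```

View pics/w4.png

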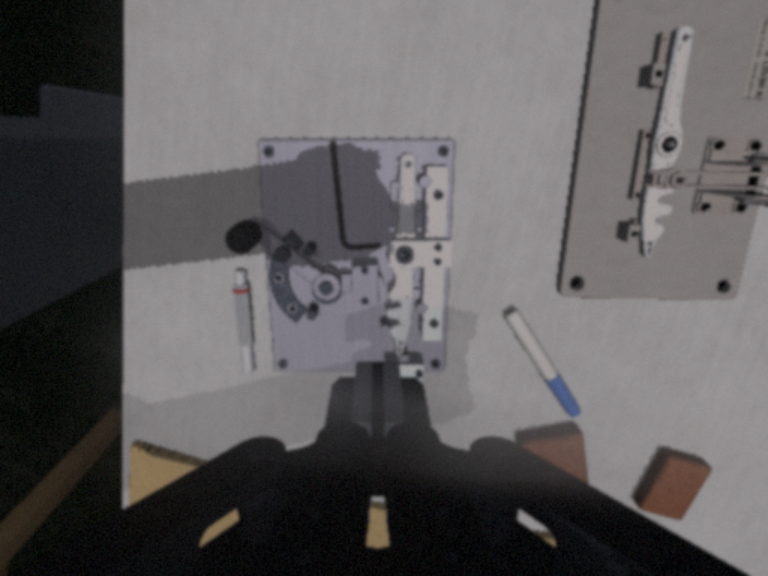

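The blank is home: contact was firm, and the end appears at (408,153) against a predicted (410,153). The knob is at about (242,237), still open. Next I'll push the knob along its arc, with the finger face square to the tangent.

```bash
python3 - <<'E'
from h import *
def pose(q,off,z=62):
    c,s=np.cos(.7-q),np.sin(.7-q)
    k=np.array([-65-75*c,-20+75*s])+off*np.array([s,c])
    return P(*k,z),(Ro.from_euler("z",A+q-.7)*Ro.from_quat([.70710678,.70710678,0,0])).as_quat()
p,r=pose(0,38,130); ctrl.movep(p,r)
p,r=pose(0,38); ctrl.servo_line(p,v=120); print(st())
for q in np.arange(0,1.36,.15):
    p,r=pose(q,20); ctrl.servo_line(p,v=60,rotation=r); print(round(q,2),st())
p,r=pose(1.4,20); print(ctrl.servo_line(p,v=40,rotation=r,stop_force=20),st())
p,r=pose(1.4,8); print(ctrl.servo_line(p,v=25,stop_force=18),st())
ctrl.sleep(.2);print(st())
p,r=pose(1.4,45); ctrl.servo_line(p,v=120)
p,r=pose(1.4,45,150); ctrl.servo_line(p,v=200)
ctrl.movep(P(-20,25,300),Q)
im=eyes.grab_frame("wrist"); cv2.imwrite("pics/w5.png",cv2.resize(im,(768,576)))
for q,z in dict(blank_end=30.5,blank=25,knob=72).items():
    for r in eyes.spot_point("wrist",q)[:2]: w=topl("wrist",r["location"],z);print(q,np.round(r["location"]),round(r["score"],2),inj(w))
print(st())
E
```

```text
(11.33, array([-96.8,  57.3]), np.float64(62.7), array([0.1, 0.4]), np.float64(0.1))
0.0 (11.78, array([-109.3,   43.6]), np.float64(62.5), array([0.3, 1.1]), np.float64(1.2))
0.15 (12.12, array([-116.2,   38.5]), np.float64(62.5), array([3.2, 4.8]), np.float64(0.8))
0.3 (12.47, array([-124.4,   29.8]), np.float64(62.5), array([2.1, 3.8]), np.float64(1.3))
0.45 (12.81, array([-133.5,   16.9]), np.float64(61.9), array([-0.4,  0.1]), np.float64(0.4))
0.6 (13.15, array([-138.6,    6.2]), np.float64(61.7), array([-0.4, -0.7]), np.float64(-0.2))
0.75 (13.49, array([-140.9,   -2.7]), np.float64(61.9), array([0.3, 3.5]), np.float64(-1.6))
0.9 (13.83, array([-142.5,  -13.2]), np.float64(61.9), array([1.1, 5.3]), np.float64(-1.3))
1.05 (14.18, array([-142.3,  -26.4]), np.float64(61.9), array([1.3, 2.6]), np.float64(0.4))
1.2 (14.52, array([-141.1,  -40. ]), np.float64(61.8), array([-0.2, -0.4]), np.float64(0.1))
1.35 (14.86, array([-137.2,  -50.4]), np.float64(61.9), array([-0.7, -0.2]), np.float64(-0.8))
False (15.11, array([-137.1,  -51.5]), np.float64(61.9), array([-2.6,  4.2]), np.float64(2.8))
True (15.47, array([-137.6,  -51.4]), np.float64(61.5), array([0.1, 0.8]), np.float64(1.0))
(15.67, array([-137.6,  -51.4]), np.float64(61.3), array([-1.4,  1. ]), np.float64(1.3))
blank_end [272.  95.] 0.74 [ 1.7 92.6]
blank_end [266. 168.] 0.18 [-5.2  3.9]
blank [269. 168.] 0.6 [-0.8  3.1]
knob [169. 231.] 0.89 [-122.9  -65.1]
(17.63, array([-21.2,  23.8]), np.float64(298.3), array([0.4, 0.1]), np.float64(-0.1))
```

View pics/w5.png

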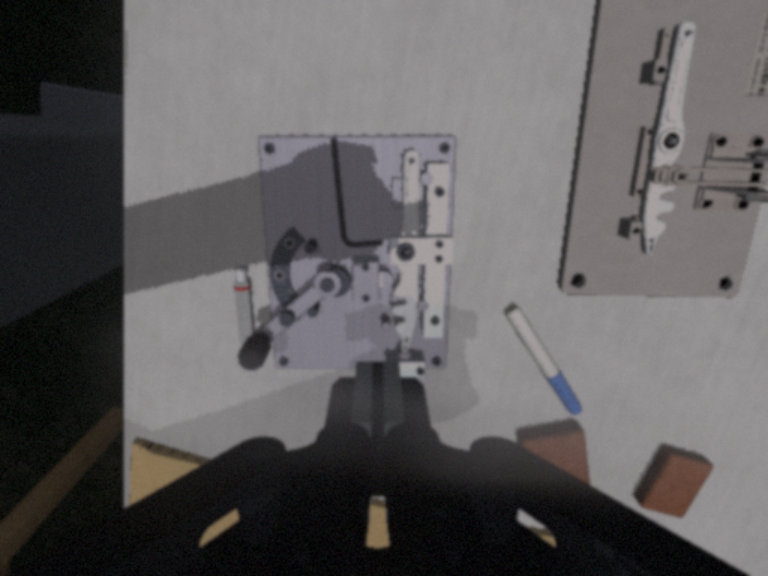

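```bash
python3 - <<'E'
from h import *
ctrl.job_done(); print(st())
E
```

```text
the job is handed in; nothing more can be done
the job is handed in; nothing more can be done
```

I pushed the blank home against its end stop and turned the clamp lever past its first detent to the second stop. I handed the job in at about 18 s of the 48 s allowed; it reports no verdict.

- **Blank:** With the shut fingertip on its left end, it met firm contact at the expected place, about 9 N on a second push with almost no further movement. The end appeared within 2 pixels of where I predicted. It stayed level with the plate edge after clamping and shifted only slightly toward the fence.
- **Clamp lever:** The push force rose and fell at both detents, then met the hard stop (18 N limit tripped). After I backed off, the network put the knob at jig (-123, -65) mm, against (-122, -68) expected. That reads as about 1.36 rad, inside the requirement but only just above 1.34. The hard-stop contact points to the full 1.40.
- **Not measured:** I had no way to read the jaw force on the blank directly. The network's blank position read 3 to 4 mm along the jig's y, just over the 3 mm limit, which I put down to its error given the firm contact and the picture.
- **Bystanders:** The hex key, plug gauge, marker and abrasive block look unmoved in the last picture. The tray and spare blanks were outside that view, and the arm did not go near them. The arm was clear of everything at hand-in.

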